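# Seat the round jar in its ring cradle

## Task

On the study bench of the pottery store, pick up the small round jar that has a single straight neck and put it upright into the empty wooden ring cradle. Lower it until its round belly sits in the ring, and only then let go. Leave the neckless pot in the other ring and the bottle with the loop handle where they are.

Things in the scene. Friction and masses are not known exactly. Their poses are not given: they have to be found in the camera images.
- jar: The jar to move: terracotta, cream band, loose on the bench, one straight neck and no handle. Height 110 mm. Belly: a 68 mm ball centred 30.5 mm above the underside, cut flat by a 30 mm foot. Neck: a straight 26 mm cylinder from 62 to 110 mm height, to be gripped from above. Mass 0.13 to 0.25 kg. Origin: centre of the underside; z up along the neck; round, yaw does not matter.
- cradle: The empty cradle: flat pale wooden ring fixed to the bench; outer diameter 80 mm, hole 52 mm, height 25 mm. Origin: centre of its underside at bench level; z up. The jar's belly rests on the inner rim of its top: the seated jar is upright, its underside about 16 mm above the bench and 9 mm below the ring's top.
- pot: Bystander: neckless terracotta pot with a wide mouth, 62 mm high, belly 68 mm in diameter, sitting loose in a second ring just like the empty one, its rim about 78 mm above the bench. Origin: centre of its underside.
- stirrup: Bystander: terracotta bottle standing loose on the bench, belly 68 mm in diameter, a loop handle over it (60 mm wide) and a thin spout on top of the loop, 126 mm high in all. Origin: centre of its underside; the loop lies in its x-z plane.
Not all that is in view belongs to the job. Leave any green look-alike of the jar alone.

How it is judged:
By the outcome, as a careful person would: the job done as asked, in the order asked, and still so for the second after the job is handed in, with the robot touching nothing.
It also fails if it takes over 43 s, if anything falls off the work surface, if the arm or the gripper's body presses on something with over 40 N, if the wrist force passes 120 N, or if a joint passes its speed limit or range.

## Robot

A 7-joint arm with a two-finger parallel gripper is mounted at the origin on the work surface. World frame = base frame: x ahead of the robot, y to its left, z up, the work surface at z = 0. Lengths are in m, angles in rad, forces in N, time in s.
With the tool pointing down it reaches from about 0.425 to 0.925 m from the base axis. Payload 6.8 kg.
Tool frame: the origin (TCP) lies midway between the tips of the shut fingers; the grasp point (between the pads) lies 19 mm behind it; y points along the fingers, z is the direction in which the jaws open and shut, and the axes are right-handed (so a half turn about y gives the same grasp; the last joint's range is limited). The gripper opens to 85 mm and grips with 20 to 120 N. Pads are 22 mm wide; open, the fingers measure 114 mm over their backs; the gripper's body (76 mm by 85 mm) begins 54 mm behind the grasp point. The pads swing forward as they close: fully open they stand 13 mm farther back than shut.
Start: joints at [-1.27, 0.477, 0.022, 1.555, -0.011, 1.109, -0.083], TCP at [0.268, 0.619, 0.231] pointing down, gripper open.
Joint ranges: [-2.96, 2.96], [-0.34, 2.1], [-1.41, 1.46], [0.24, 2.44], [-1.37, 4.51], [0.17, 1.92], [-2.96, 2.96]. Speed limits (rad/s): [2.39, 2.39, 3.14, 3.14, 3.14, 3.14, 3.14].

## Interface

Orientations are given as a unit quaternion [w, x, y, z].
In Python, from station import bot gives the robot as it stands. The module is installed in compiled form; this text tells all that it offers.
- The arm moves only by the shell command python3 -m crank 'ROWS' [FORCE]. ROWS is JSON, a list of rows, each an object with "linear": the shift along the tool's x, y, z in m, a list of three; "dr": the turn, a rotation vector about the tool's x, y, z in degrees, a list of three; "hand": the gripper command: -1 is shut, 1 is fully open, values between are in proportion. A call has 1 to 10 rows; each row is the pose to reach, as a shift and turn from the pose commanded when the call began, along the tool's axes at that moment; what a row does not reach only later rows make up. A row lasts 1/12 s, in which the tool goes at most 41.7 mm and 7.16 degrees, less where a joint would pass 70% of its speed; a pose out of reach is approached as far as the arm can. A call with a gripper value outside its range is refused whole. The fingers move at their own pace and stop on an object; FORCE is the grip in N (left out, the last holds). Time passes only in rows, so rows that repeat a pose let the fingers close. It gives the time, the measured TCP pose, the force and the opening at its end, in the units of the state.
- bot.get_obs(): the state, without advancing time (a new reading comes with each control period).
- bot.read_camera(name): name is "scene" or "top"; returns the picture (420x560x3 uint8, blue, green, red); there is no depth.
- bot.camera_params(name): a dict with "K" (3x3 intrinsics, pixels), "R" (3x3) and "t" (3): a world point X has camera coordinates R X + t. Camera axes: x right, y down, z forward; pixel columns grow to the right and rows downward; lengths in m; the calibration is good to about 2 mm. A picture is of the moment at which its call begins. camera_params takes no time and is no camera call.
- bot.hand_in(): hands the job in, once; it reports no verdict.
Trained networks look in the newest picture that a camera, given by its name, has taken for a name from the list of things; names that differ only in an ending like _2 or _b are one class to them, and where a whole thing is asked for, a point or a joint stands for the part that bears it (a point fixed in the world has none). Each returns a list of dicts, best first, with "score" (0 to 1); they miss things now and then, are a little off and sometimes report something else, mostly with a low value. They report only what shows in the picture. A call takes as long as a camera call. They do not tell look-alikes from the thing itself.
- bot.search_frame(camera, target): "extent" ([left, top, right, bottom] in pixels, round what is visible of it).
- bot.cut_out(camera, target): "pixels" (420x560 bool, what is visible of it) and "extent" ([left, top, right, bottom] in pixels, round what is visible of it).
- bot.place_of(camera, target): "xy" ([column, row] in pixels: a listed point, or the origin of a listed thing).
The state is a dict: "t": time; "q": joint angles; "joint_vel": joint speeds; "joint_torque": joint torques, N m; "eef_pos": TCP position; "tool_rot": TCP orientation; "contact_force": force on the tool from outside, world axes, zero at the start; "torque": the same for the moment, N m; "gripper_width": opening from 0.0 (shut) to 1.0 (fully open).
Only numpy, scipy, OpenCV 4.12 (cv2) and the standard library are available. Lean on these libraries where they do the work, as an engineer would, in place of code of your own. Each camera call takes 0.05 s, during which the arm holds its last target. There are 200 camera calls.

## Working session

There is one attempt and no reset: what is moved stays moved. The work goes in short steps, Python scripts to look and compute and a shell command to move; the robot and the scene stay as the last step left them, time stands still between calls to the robot, and variables do not carry over. Pictures are saved under pics/ and viewed, about 8 in all and at most 12, crops included, and the job is handed in when it is done.

```bash
mkdir -p pics; python3 - <<'E'
from station import bot
import cv2,numpy as np
o=bot.get_obs()
for k in("t","eef_pos","tool_rot","contact_force","gripper_width"):print(k,o[k])
for c in("scene","top"):
    im=bot.read_camera(c);cv2.imwrite(f"pics/{c}0.png",im)
    p=bot.camera_params(c);print(c,-np.array(p["R"]).T@p["t"],np.array(p["R"]).round(3).tolist(),np.array(p["K"]).round(1).tolist())
    for n in("jar","cradle","pot","stirrup"):
        print(c,n,[(np.round(d["xy"],1).tolist(),round(d["score"],2)) for d in bot.place_of(c,n)],[(np.round(d["extent"]).tolist(),round(d["score"],2)) for d in bot.search_frame(c,n)])
E
```

```text
t 0.0
eef_pos [0.2680756  0.61886683 0.23035902]
tool_rot [-0.69178088  0.69300286 -0.14359097  0.14341507]
contact_force [-0.64335671 -0.36871439  0.23076615]
gripper_width 0.9971312290780524
scene [ 0.82253035 -0.43822264  0.77894578] [[0.809, 0.588, 0.001], [0.467, -0.641, -0.609], [-0.358, 0.493, -0.793]] [[500.8, 0.0, 290.5], [0.0, 500.8, 206.5], [0.0, 0.0, 1.0]]
scene jar [([219.5, 223.2], 0.97), ([204.3, 277.0], 0.96), ([257.2, 364.6], 0.32)] [([182.0, 240.0, 217.0, 292.0], 0.85), ([198.0, 178.0, 230.0, 228.0], 0.85)]
scene cradle [] [([232.0, 335.0, 283.0, 390.0], 0.81)]
scene pot [([326.7, 162.7], 0.61)] [([310.0, 135.0, 344.0, 171.0], 0.98), ([182.0, 237.0, 217.0, 291.0], 0.48)]
scene stirrup [([411.3, 167.9], 0.57)] [([400.0, 122.0, 432.0, 181.0], 0.68)]
top [0.41833393 0.00218964 0.82351471] [[0.005, -1.0, 0.017], [-0.993, -0.007, -0.12], [0.12, -0.016, -0.993]] [[400.1, 0.0, 281.0], [0.0, 400.1, 201.4], [0.0, 0.0, 1.0]]
top jar [([302.2, 272.8], 0.78)] [([346.0, 220.0, 382.0, 255.0], 0.92), ([288.0, 256.0, 325.0, 290.0], 0.87)]
top cradle [([388.1, 160.7], 0.97)] [([368.0, 139.0, 411.0, 180.0], 0.86)]
top pot [([188.2, 221.5], 0.94)] [([168.0, 203.0, 205.0, 241.0], 0.87)]
top stirrup [([143.1, 151.1], 0.95)] [([117.0, 131.0, 158.0, 168.0], 0.75)]
```

View pics/scene0.png

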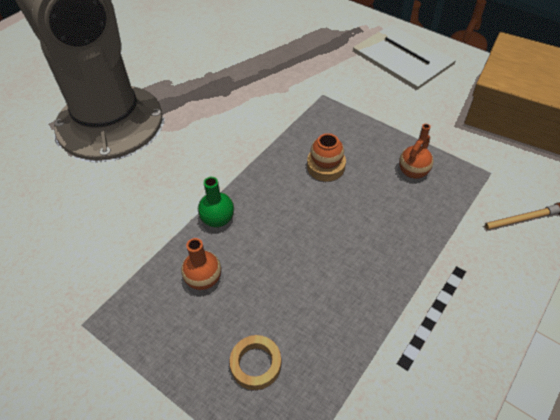

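View pics/top0.png

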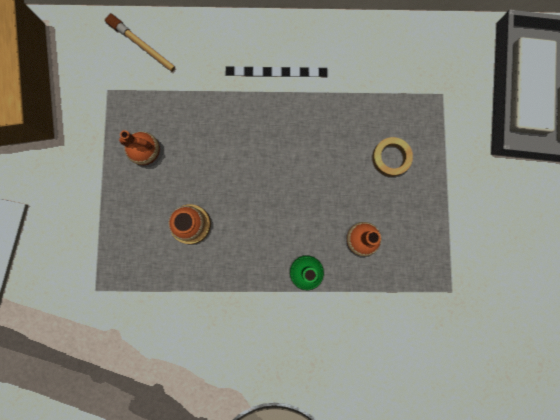

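```bash
cat > h.py <<'E'
from station import bot
import cv2,numpy as np
from scipy.optimize import least_squares
from scipy.spatial.transform import Rotation as Ro
def proj(c,X):
    p=bot.camera_params(c);x=(np.array(p["R"])@np.atleast_2d(X).T).T+p["t"];u=x@np.array(p["K"]).T;return u[:,:2]/u[:,2:]
th=np.linspace(0,2*np.pi,60)
def circ(r,z):return np.c_[r*np.cos(th),r*np.sin(th),0*th+z]
S=Ro.random(800,random_state=0).apply([0,0,.034])+[0,0,.0305];S=S[S[:,2]>0]
PARTS={"jar":[S,np.r_[circ(.013,.05),circ(.013,.11)]],"cradle":[np.r_[circ(.04,0),circ(.04,.025)]]}
def cen(c,n,xyz):
    s=8;m=np.zeros((420*s,560*s),np.uint8)
    for P in PARTS[n]:
        h=cv2.convexHull((proj(c,P+xyz)*s).astype(np.float32));cv2.fillConvexPoly(m,h.astype(np.int32),1)
    M=cv2.moments(m,True);return np.array([M["m10"],M["m01"]])/M["m00"]/s,M["m00"]/s/s
def maskcen(m):
    cs,_=cv2.findContours(m.astype(np.uint8),cv2.RETR_EXTERNAL,cv2.CHAIN_APPROX_NONE)
    f=np.zeros(m.shape,np.uint8);cv2.drawContours(f,[max(cs,key=cv2.contourArea)],-1,1,-1)
    M=cv2.moments(f,True);return np.array([M["m10"],M["m01"]])/M["m00"],M["m00"],f
def locate(c,n,m,z=0.,x0=(.4,-.2)):
    q,a,_=maskcen(m)
    r=least_squares(lambda v:cen(c,n,[v[0],v[1],z])[0]-q,x0,diff_step=.01)
    return r.x,a,cen(c,n,[*r.x,z])[1]
E
python3 - <<'E'
from h import *
for c in("scene","top"):
    im=bot.read_camera(c)
    for n in("jar","cradle"):
        for d in bot.cut_out(c,n):
            m=d["pixels"]
            b=im[m].mean(0).round()
            x,a,e=locate(c,n,m,x0=(.5,-.15));print(c,n,round(d["score"],2),d["extent"],"bgr",b,"xy",x.round(4),"area",a,e)
o=bot.get_obs();q=o["tool_rot"];R=Ro.from_quat(q,scalar_first=True).as_matrix();print(o["t"],R.round(3).tolist())
E
```

```text
scene jar 0.79 [181.1, 236.9, 219.3, 290.6] bgr [ 47.  72. 121.] xy [ 0.4408 -0.1738] area 1452.0 1467.71875
scene jar 0.62 [201.8, 176.8, 233.9, 227.8] bgr [35. 84. 19.] xy [ 0.3757 -0.0611] area 1213.0 1264.03125
scene cradle 0.61 [230.8, 335.0, 281.7, 391.0] bgr [ 79. 123. 150.] xy [ 0.6116 -0.2402] area 2273.0 2343.484375
top jar 0.74 [288.8, 254.4, 326.0, 289.6] bgr [36. 90. 24.] xy [ 0.3748 -0.0612] area 982.0 967.890625
top jar 0.58 [347.5, 223.1, 379.8, 257.0] bgr [ 41.  68. 117.] xy [ 0.4415 -0.1739] area 949.0 948.671875
top cradle 0.92 [370.9, 138.3, 410.1, 178.1] bgr [ 69. 113. 133.] xy [ 0.6114 -0.2396] area 1223.0 1311.40625
1.2 [[0.918, -0.0, 0.398], [-0.398, 0.0, 0.918], [-0.0, -1.0, -0.0]]
```

```bash
python3 -m crank '[{"linear":[0.386,0,-0.181],"dr":[0,0,0],"hand":1},{"linear":[0.386,0,-0.181],"dr":[0,0,0],"hand":1},{"linear":[0.386,0,-0.181],"dr":[0,0,0],"hand":1},{"linear":[0.386,0,-0.181],"dr":[0,0,0],"hand":1},{"linear":[0.386,0,-0.181],"dr":[0,0,0],"hand":1},{"linear":[0.386,0,-0.181],"dr":[0,0,0],"hand":1},{"linear":[0.386,0,-0.181],"dr":[0,0,0],"hand":1},{"linear":[0.386,0,-0.181],"dr":[0,0,0],"hand":1},{"linear":[0.386,0,-0.181],"dr":[0,0,0],"hand":1},{"linear":[0.386,0,-0.181],"dr":[0,0,0],"hand":1}]'; python3 -c "
from station import bot;o=bot.get_obs();print(o['q'],o['eef_pos'])"
```

```text
t: 2.03
eef_pos: [0.5453, 0.3054, 0.2316]
tool_rot: [0.693, -0.692, 0.143, -0.144]
contact_force: [0.4, 0.8, -0.3]
gripper_width: 1.003
[-0.71582895  0.39480905  0.13990828  1.68924622 -0.0615965   1.06127553
  0.6056329 ] [0.54527289 0.30543773 0.23160991]
```

```bash
python3 -m crank '[{"linear":[0.088,0,-0.478],"dr":[0,0,0],"hand":1},{"linear":[0.088,0,-0.478],"dr":[0,0,0],"hand":1},{"linear":[0.088,0,-0.478],"dr":[0,0,0],"hand":1},{"linear":[0.088,0,-0.478],"dr":[0,0,0],"hand":1},{"linear":[0.088,0,-0.478],"dr":[0,0,0],"hand":1},{"linear":[0.088,0,-0.478],"dr":[0,0,0],"hand":1},{"linear":[0.088,0,-0.478],"dr":[0,0,0],"hand":1},{"linear":[0.088,0,-0.478],"dr":[0,0,0],"hand":1},{"linear":[0.088,0,-0.478],"dr":[0,0,0],"hand":1},{"linear":[0.088,0,-0.478],"dr":[0,0,0],"hand":1}]'
cat >> h.py <<'E'
def st():
    o=bot.get_obs();R=Ro.from_quat(o["tool_rot"],scalar_first=True).as_matrix();return o,R
def delta(target):
    o,R=st();print(o["t"],"pos",o["eef_pos"].round(4) if hasattr(o["eef_pos"],"round") else o["eef_pos"],"tool delta",(R.T@(np.array(target)-o["eef_pos"])).round(4),"tilt",np.degrees(R[:2,1]).round(2),"w",o["gripper_width"])
E
python3 -c "
from h import *
delta([.441,-.174,.2])"
```

```text
t: 2.87
eef_pos: [0.4497, -0.1007, 0.2317]
tool_rot: [0.693, -0.692, 0.143, -0.144]
contact_force: [0.1, 0.1, 0.3]
gripper_width: 1.0
2.8667 pos [ 0.4497 -0.1007  0.2317] tool delta [ 0.0211  0.0317 -0.0708] tilt [0.06 0.02] w 1.0001560929055382
```

```bash
python3 -m crank '[{"linear":[0.018,0.03,-0.063],"dr":[0,0,0],"hand":0.8},{"linear":[0.018,0.03,-0.063],"dr":[0,0,0],"hand":0.8},{"linear":[0.018,0.03,-0.063],"dr":[0,0,0],"hand":0.8},{"linear":[0.018,0.03,-0.063],"dr":[0,0,0],"hand":0.8},{"linear":[0.018,0.03,-0.063],"dr":[0,0,0],"hand":0.8}]'
python3 -c "
from h import *
delta([.441,-.174,.2])
cv2.imwrite('pics/s1.png',bot.read_camera('scene'))"
```

```text
t: 3.28
eef_pos: [0.4423, -0.1633, 0.2015]
tool_rot: [0.693, -0.692, 0.143, -0.143]
contact_force: [-0.3, -0.4, 0.4]
gripper_width: 0.9
3.2833 pos [ 0.4423 -0.1633  0.2015] tool delta [ 0.003   0.0015 -0.0104] tilt [0.02 0.02] w 0.9002258919741004
```

```bash
python3 -m crank '[{"linear":[0.003,0.0,-0.0104],"dr":[0,0,0],"hand":0.8},{"linear":[0.003,0.03,-0.0104],"dr":[0,0,0],"hand":0.8},{"linear":[0.003,0.055,-0.0104],"dr":[0,0,0],"hand":0.8},{"linear":[0.003,0.055,-0.0104],"dr":[0,0,0],"hand":0.8},{"linear":[0.003,0.055,-0.0104],"dr":[0,0,0],"hand":0.8}]'
python3 -c "
from h import *
delta([.441,-.174,.072])
cv2.imwrite('pics/s1.png',bot.read_camera('scene')[100:380,80:400])"
```

```text
t: 3.75
eef_pos: [0.4404, -0.1733, 0.1461]
tool_rot: [0.693, -0.692, 0.144, -0.142]
contact_force: [0.1, -0.1, 0.4]
gripper_width: 0.899
3.75 pos [ 0.4404 -0.1733  0.1461] tool delta [ 0.001   0.0741 -0.0004] tilt [-0.13  0.03] w 0.899361112449896
```

View pics/s1.png

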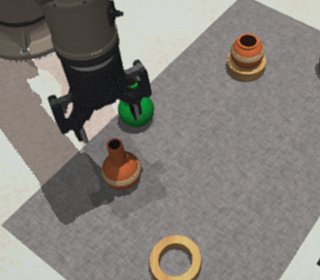

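```bash
python3 -m crank '[{"linear":[0.001,0.025,0],"dr":[0,0,0],"hand":0.8},{"linear":[0.001,0.05,0],"dr":[0,0,0],"hand":0.8},{"linear":[0.001,0.074,0],"dr":[0,0,0],"hand":0.8},{"linear":[0.001,0.074,0],"dr":[0,0,0],"hand":0.8},{"linear":[0.001,0.074,0],"dr":[0,0,0],"hand":0.8}]' 40
python3 -c "
from h import *
delta([.441,-.174,.072])
cv2.imwrite('pics/s2.png',cv2.resize(bot.read_camera('scene')[140:340,100:340],None,fx=2,fy=2))"
```

```text
t: 4.22
eef_pos: [0.442, -0.1748, 0.0731]
tool_rot: [0.692, -0.692, 0.143, -0.143]
contact_force: [0.9, 0.1, -0.0]
gripper_width: 0.901
4.2167 pos [ 0.442  -0.1748  0.0731] tool delta [-0.0012  0.0011  0.0003] tilt [-0.01  0.01] w 0.9008347364485166
```

View pics/s2.png

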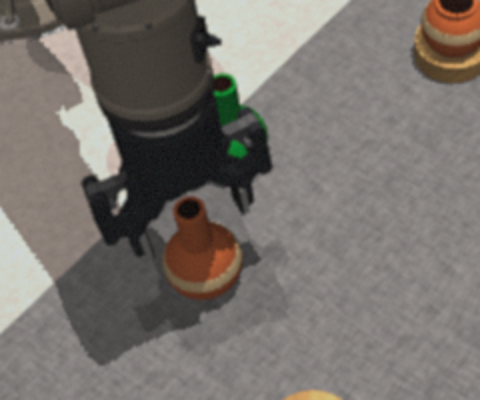

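```bash
python3 - <<'E'
from h import *
o,R=st()
P=lambda c,X:proj(c,X).round(1).tolist()
print("mouth",P("scene",[.441,-.174,.11]),P("top",[.441,-.174,.11]))
e=np.array(o["eef_pos"])
for b in(0,.019,.032,.073):
  for z in(-.045,0,.045):print(b,z,((proj("scene",e+R@[0,-b,z])-[100,140])*2).round(0))
for x in(-.04,.04):
  for z in(-.042,.042):print("body",x,z,((proj("scene",e+R@[x,-.073,z])-[100,140])*2).round(0))
cv2.imwrite('pics/t2.png',cv2.resize(bot.read_camera('top')[180:320,260:440],None,fx=3,fy=3))
E
```

```text
mouth [[194.0, 244.3]] [[372.9, 237.6]]
0 -0.045 [[144. 259.]]
0 0 [[195. 235.]]
0 0.045 [[245. 211.]]
0.019 -0.045 [[140. 247.]]
0.019 0 [[192. 222.]]
0.019 0.045 [[242. 199.]]
0.032 -0.045 [[137. 238.]]
0.032 0 [[189. 213.]]
0.032 0.045 [[240. 190.]]
0.073 -0.045 [[126. 209.]]
0.073 0 [[181. 184.]]
0.073 0.045 [[235. 160.]]
body -0.04 -0.042 [[110. 170.]]
body -0.04 0.042 [[210. 127.]]
body 0.04 -0.042 [[150. 247.]]
body 0.04 0.042 [[254. 198.]]
```

View pics/t2.png

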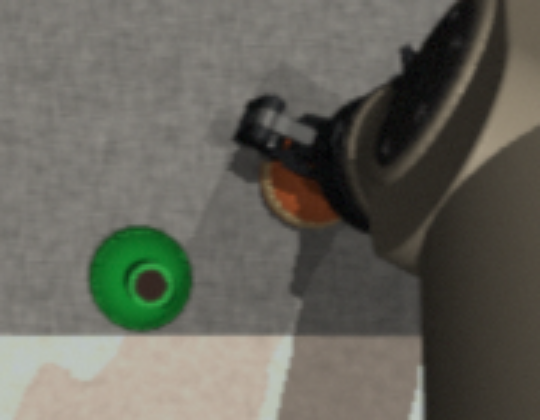

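The finger tips project where expected, straddling the neck at (190, 208–240) in the scene crop. The green jar is clear of them, so I'm closing.

```bash
python3 -m crank '[{"linear":[-0.001,0.001,0],"dr":[0,0,0],"hand":0.5},{"linear":[-0.001,0.001,0],"dr":[0,0,0],"hand":0.3},{"linear":[-0.001,0.001,0],"dr":[0,0,0],"hand":-1},{"linear":[-0.001,0.001,0],"dr":[0,0,0],"hand":-1},{"linear":[-0.001,0.001,0],"dr":[0,0,0],"hand":-1},{"linear":[-0.001,0.001,0],"dr":[0,0,0],"hand":-1},{"linear":[-0.001,0.001,0],"dr":[0,0,0],"hand":-1},{"linear":[-0.001,0.001,0],"dr":[0,0,0],"hand":-1},{"linear":[-0.001,0.001,0],"dr":[0,0,0],"hand":-1},{"linear":[-0.001,0.001,0],"dr":[0,0,0],"hand":-1}]' 40
python3 -m crank '[{"linear":[0,0,0],"dr":[0,0,0],"hand":-1},{"linear":[0,0,0],"dr":[0,0,0],"hand":-1},{"linear":[0,0,0],"dr":[0,0,0],"hand":-1}]'
```

```text
t: 5.15
eef_pos: [0.4409, -0.1747, 0.0718]
tool_rot: [0.692, -0.692, 0.143, -0.144]
contact_force: [-1.6, 0.2, 5.8]
gripper_width: 0.297
t: 5.4
eef_pos: [0.4409, -0.1747, 0.0718]
tool_rot: [0.692, -0.692, 0.143, -0.144]
contact_force: [-1.2, 1.3, 5.7]
gripper_width: 0.295
```

```bash
python3 -m crank '[{"linear":[0,-0.015,0],"dr":[0,0,0],"hand":-1},{"linear":[0,-0.035,0],"dr":[0,0,0],"hand":-1},{"linear":[0,-0.06,0],"dr":[0,0,0],"hand":-1},{"linear":[0,-0.08,0],"dr":[0,0,0],"hand":-1},{"linear":[0,-0.08,0],"dr":[0,0,0],"hand":-1},{"linear":[0,-0.08,0],"dr":[0,0,0],"hand":-1}]'
python3 - <<'E'
from h import *
delta([.6115,-.240,.152])
E
```

```text
t: 5.9
eef_pos: [0.441, -0.1745, 0.1518]
tool_rot: [0.693, -0.692, 0.143, -0.144]
contact_force: [-0.6, 0.1, -2.5]
gripper_width: 0.292
5.9 pos [ 0.441  -0.1745  0.1518] tool delta [0.1824 0.0002 0.0077] tilt [0.11 0.  ] w 0.2919141280832367
```

```bash
python3 -m crank '[{"linear":[0.015,0,0.001],"dr":[0,0,0],"hand":-1},{"linear":[0.04,0,0.002],"dr":[0,0,0],"hand":-1},{"linear":[0.07,0,0.003],"dr":[0,0,0],"hand":-1},{"linear":[0.1,0,0.004],"dr":[0,0,0],"hand":-1},{"linear":[0.13,0,0.005],"dr":[0,0,0],"hand":-1},{"linear":[0.155,0,0.0065],"dr":[0,0,0],"hand":-1},{"linear":[0.173,0,0.0075],"dr":[0,0,0],"hand":-1},{"linear":[0.1825,0,0.0077],"dr":[0,0,0],"hand":-1},{"linear":[0.1825,0,0.0077],"dr":[0,0,0],"hand":-1},{"linear":[0.1825,0,0.0077],"dr":[0,0,0],"hand":-1}]'
python3 - <<'E'
from h import *
im=bot.read_camera("scene")
cv2.imwrite('pics/s3.png',cv2.resize(im[200:410,140:420],None,fx=2,fy=2))
t=bot.read_camera("top")
cv2.imwrite('pics/t3.png',cv2.resize(t[90:230,300:480],None,fx=3,fy=3))
for c,i in(("scene",im),("top",t)):
  for n in("jar","cradle"):
    for d in bot.cut_out(c,n):
      m=d["pixels"];x,a,e=locate(c,n,m,z=.08 if n=="jar" else 0,x0=(.6,-.24));print(c,n,round(d["score"],2),np.round(d["extent"]),i[m].mean(0).round(),x.round(4),a,e)
delta([.6115,-.24,.152])
E
```

```text
t: 6.73
eef_pos: [0.6097, -0.2398, 0.1497]
tool_rot: [0.692, -0.692, 0.145, -0.143]
contact_force: [-1.1, 0.8, -1.4]
gripper_width: 0.291
scene jar 0.93 [226. 303. 275. 361.] [ 48.  69. 111.] [ 0.6146 -0.2417] 1772.0 2096.25
scene jar 0.55 [399. 122. 430. 180.] [ 56.  84. 140.] [0.6435 0.1927] 1118.0 1450.578125
scene cradle 0.83 [228. 343. 284. 390.] [ 72. 110. 141.] [ 0.6228 -0.2514] 1076.0 2416.65625
top jar 0.92 [286. 254. 327. 290.] [37. 92. 24.] [ 0.3792 -0.0544] 957.0 1196.0
top jar 0.74 [386. 132. 428. 166.] [29. 47. 80.] [ 0.6035 -0.2344] 954.0 1248.234375
top cradle 0.62 [370. 139. 412. 177.] [ 58.  91. 115.] [ 0.6021 -0.2258] 569.0 1308.8125
7.0333 pos [ 0.6105 -0.2398  0.1515] tool delta [ 0.001  -0.0005  0.0002] tilt [-0.    0.02] w 0.28928216479424923
```

View pics/s3.png

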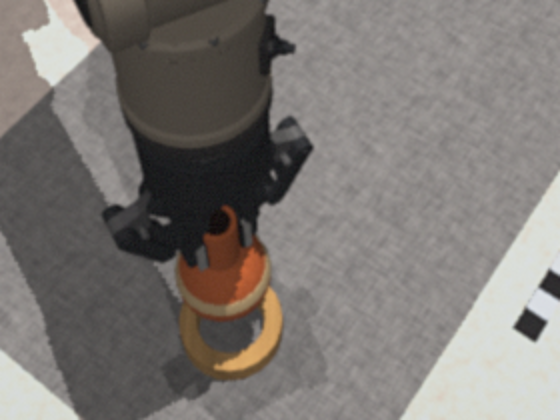

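View pics/t3.png

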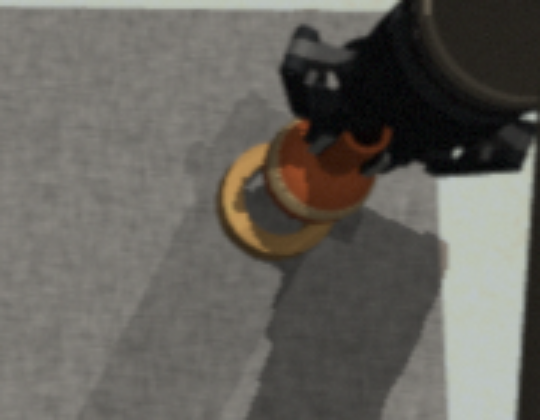

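```bash
python3 -m crank '[{"linear":[0.001,0.01,0],"dr":[0,0,0],"hand":-1},{"linear":[0.001,0.025,0],"dr":[0,0,0],"hand":-1},{"linear":[0.001,0.04,0],"dr":[0,0,0],"hand":-1},{"linear":[0.001,0.05,0],"dr":[0,0,0],"hand":-1},{"linear":[0.001,0.056,0],"dr":[0,0,0],"hand":-1},{"linear":[0.001,0.059,0],"dr":[0,0,0],"hand":-1},{"linear":[0.001,0.059,0],"dr":[0,0,0],"hand":-1},{"linear":[0.001,0.059,0],"dr":[0,0,0],"hand":-1}]'
python3 - <<'E'
from h import *
im=bot.read_camera("scene");t=bot.read_camera("top")
cv2.imwrite('pics/m4.png',np.hstack([cv2.resize(im[250:410,190:330],(420,480)),cv2.resize(t[110:210,350:440],(378,420))[:,:].repeat(1,0) if 0 else cv2.resize(t[110:220,350:437],(380,480))]))
o,R=st();print(np.array(o["torque"]).round(2))
delta([.6113,-.2402,.088])
E
```

```text
t: 7.7
eef_pos: [0.6123, -0.2407, 0.0927]
tool_rot: [-0.692, 0.692, -0.143, 0.144]
contact_force: [-0.5, 0.4, -2.1]
gripper_width: 0.292
[-0.01  0.06 -0.02]
7.8 pos [ 0.6126 -0.2407  0.0931] tool delta [-0.0014  0.0051 -0.    ] tilt [ 0.08 -0.02] w 0.29352019230775933
```

View pics/m4.png

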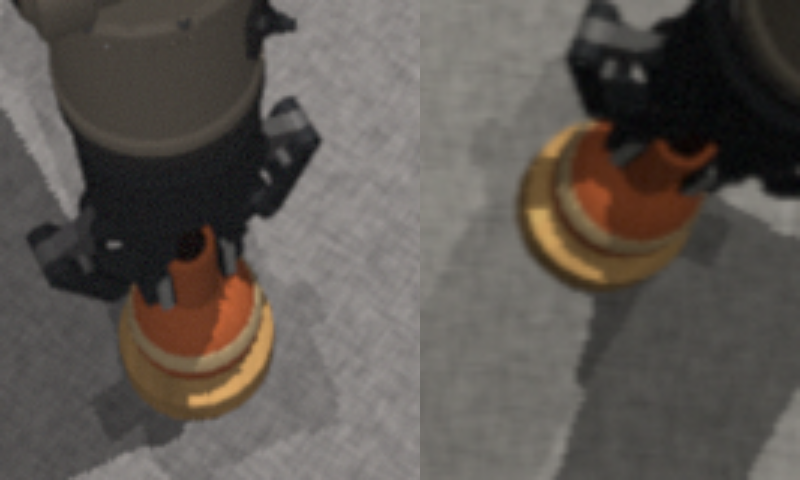

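```bash
python3 -m crank '[{"linear":[-0.001,0.002,0],"dr":[0,0,0],"hand":-1},{"linear":[-0.001,0.003,0],"dr":[0,0,0],"hand":-1},{"linear":[-0.001,0.003,0],"dr":[0,0,0],"hand":-1},{"linear":[-0.001,0.003,0],"dr":[0,0,0],"hand":-1}]'
python3 -m crank '[{"linear":[0,0.001,0],"dr":[0,0,0],"hand":-1},{"linear":[0,0.001,0],"dr":[0,0,0],"hand":-1},{"linear":[0,0.001,0],"dr":[0,0,0],"hand":-1}]'
python3 -m crank '[{"linear":[0,0.001,0],"dr":[0,0,0],"hand":-1},{"linear":[0,0.001,0],"dr":[0,0,0],"hand":-1},{"linear":[0,0.001,0],"dr":[0,0,0],"hand":-1}]'
```

```text
t: 8.13
eef_pos: [0.6112, -0.2401, 0.0894]
tool_rot: [0.692, -0.692, 0.143, -0.144]
contact_force: [-0.7, -0.8, -1.7]
gripper_width: 0.293
t: 8.38
eef_pos: [0.6113, -0.2404, 0.0885]
tool_rot: [-0.692, 0.692, -0.143, 0.144]
contact_force: [1.1, -0.8, -0.1]
gripper_width: 0.289
t: 8.63
eef_pos: [0.6114, -0.2408, 0.0877]
tool_rot: [-0.692, 0.693, -0.143, 0.144]
contact_force: [0.2, -2.6, 2.3]
gripper_width: 0.293
```

```bash
python3 -m crank '[{"linear":[0.0003,0.0005,-0.0007],"dr":[0,0,0],"hand":-1},{"linear":[0.0003,0.0005,-0.0007],"dr":[0,0,0],"hand":-1},{"linear":[0.0003,0.0005,-0.0007],"dr":[0,0,0],"hand":-1},{"linear":[0.0003,0.0005,-0.0007],"dr":[0,0,0],"hand":-1}]'
python3 -c "
from h import *
delta([.6113,-.2402,.088]);o,R=st();print(o['contact_force'],o['torque'])"
```

```text
t: 8.97
eef_pos: [0.6114, -0.2412, 0.0873]
tool_rot: [-0.692, 0.692, -0.143, 0.144]
contact_force: [-0.3, -0.7, 5.8]
gripper_width: 0.293
8.9667 pos [ 0.6114 -0.2412  0.0873] tool delta [-0.0005 -0.0007  0.0009] tilt [ 0.05 -0.03] w 0.29254919843951177
[-0.28607895 -0.71129331  5.76524365] [-0.3513719   0.05237379  0.0286359 ]
```

```bash
python3 -m crank '[{"linear":[0,0,0],"dr":[0,0,0],"hand":-0.35},{"linear":[0,0,0],"dr":[0,0,0],"hand":-0.25},{"linear":[0,0,0],"dr":[0,0,0],"hand":-0.1},{"linear":[0,0,0],"dr":[0,0,0],"hand":0.1},{"linear":[0,0,0],"dr":[0,0,0],"hand":0.3},{"linear":[0,0,0],"dr":[0,0,0],"hand":0.3},{"linear":[0,0,0],"dr":[0,0,0],"hand":0.3},{"linear":[0,0,0],"dr":[0,0,0],"hand":0.3}]' 20
python3 -m crank '[{"linear":[0,-0.01,0],"dr":[0,0,0],"hand":0.3},{"linear":[0,-0.03,0],"dr":[0,0,0],"hand":0.3},{"linear":[0,-0.06,0],"dr":[0,0,0],"hand":0.3},{"linear":[0,-0.1,0],"dr":[0,0,0],"hand":0.3},{"linear":[0,-0.14,0],"dr":[0,0,0],"hand":0.3},{"linear":[0,-0.16,0],"dr":[0,0,0],"hand":0.3},{"linear":[0,-0.16,0],"dr":[0,0,0],"hand":0.3}]'
python3 - <<'E'
from h import *
im=bot.read_camera("scene");cv2.imwrite('pics/s5.png',im)
for d in bot.cut_out("scene","jar"):
  m=d["pixels"];x,a,e=locate("scene","jar",m,z=.016,x0=(.6,-.24));print(np.round(d["extent"]),im[m].mean(0).round(),x.round(4),a,e)
print(proj("scene",[.6113,-.24,.126]),proj("scene",[.6113,-.24,.016]))
E
```

```text
t: 9.63
eef_pos: [0.6111, -0.2408, 0.0867]
tool_rot: [0.692, -0.692, 0.144, -0.143]
contact_force: [-0.1, -0.6, -0.4]
gripper_width: 0.65
t: 10.22
eef_pos: [0.6138, -0.2425, 0.254]
tool_rot: [-0.692, 0.693, -0.14, 0.148]
contact_force: [0.0, 0.0, 0.5]
gripper_width: 0.647
[230. 323. 272. 381.] [ 53.  81. 134.] [ 0.6118 -0.241 ] 1792.0 1797.671875
[[250.88347479 331.27936382]] [[255.28008216 360.42149627]]
```

View pics/s5.png

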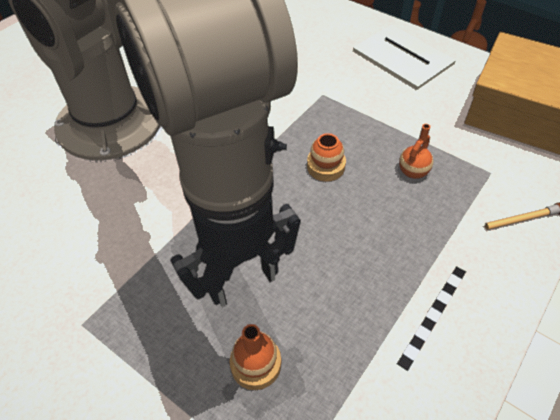

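The jar is upright in the ring. Its mouth is at (251, 331), matching the predicted (250.9, 331.3) for a seated jar. The pot at (327, 160) and the bottle at (416, 160) have not moved.

```bash
python3 -m crank '[{"linear":[0,0,0],"dr":[0,0,0],"hand":0.3},{"linear":[0,0,0],"dr":[0,0,0],"hand":0.3},{"linear":[0,0,0],"dr":[0,0,0],"hand":0.3}]'; python3 -c "
from station import bot
print(bot.hand_in())"
```

```text
t: 10.57
eef_pos: [0.6104, -0.2404, 0.2453]
tool_rot: [0.692, -0.692, 0.144, -0.143]
contact_force: [-0.7, -0.1, 0.8]
gripper_width: 0.648
the job is handed in; nothing more can be done
None
```

The jar is upright in the empty ring cradle, and I handed the job in at about 10.6 s of the 43 s allowed.

- **Grasp and placing:** I gripped the jar by the neck at 40 N, carried it over the ring and lowered it in small steps. When the wrist force showed the belly resting on the rim (about 6 N up), I opened the gripper and backed straight up.
- **Jar position:** After release, the scene camera put the jar at (0.612, -0.241), within about 1 mm of the cradle centre at (0.6115, -0.240). Its mouth is within a pixel of where a seated, upright jar should appear.
- **Bystanders:** The pot and the bottle look unmoved in the last picture. The arm hid the green jar in that view, so I didn't check it after the placing. In the top view during the carry it was still in place.
- **Disagreements:** While the jar was held, the outlines in the two cameras were partly hidden by the gripper, and the positions they gave disagreed by about 1 cm. I went by the arm's own pose there instead.

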